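# Proof-load a bent hanger link on the pull tester

## Task

Proof-test the longer of the two loose grey Z-bent hanger links: lay it in the pull tester so that both its bent ends rest in the notches of the two jaws, then draw the spring balance's black handle out until the thick ring stands clear at the barrel's mouth (30 mm of spring stretch, never past 40 mm) and hold it there for two seconds. Ease the handle back home without letting it snap, then lift the link out and lay it flat on the floor of the steel tray, in the free part beside the link already tested. Leave the shorter link, the small brown bottle and the timer where they are.

Things in the scene. Friction and masses are not known exactly. Their poses are not given: they have to be found in the camera images.
- long_link: longer loose link: 8 mm round grey plastic rod bent flat into a Z, lying flat, 30 g. Origin mid-shank, 4 mm above its support. Shank along its y, 90 mm between the centre lines of the ends; at y = +45 mm the rod bends to +x, at -45 mm to -x, each end reaching 38 mm from the shank's centre line. A half turn about z looks the same. Pick it across mid-shank
- short_link: the shorter loose link, same 8 mm rod and shape, only 64 mm between the ends' centre lines and 24 mm ends; does not fit the tester. To be left alone
- tester: pull tester fixed on the bench: aluminium base 90 mm (x) by 330 mm (y), top 14 mm high; origin on the bench under the line of pull; own -y is the direction of pull. Along y: fixed jaw (notch at +140 mm), sliding jaw (notch at +50 mm at rest), then a spring balance: 25 mm barrel lying along y at height 44 mm in two saddles, with a black handle
- notch_mid (a point): point midway between the two notches, axes as the tester's, 44 mm above the bench: the middle of the long link's shank lies here, along y, when it is seated (4 mm slack in all along y). Below it the 50 mm gap between the jaws, open down to a rail 18 mm high
- fixed_notch (a point): middle of the fixed jaw's notch, at the height of the seated rod's centre, 44 mm; axes as the tester's. Each jaw is a block 52 mm (x) by 40 mm (y), top 51 mm high, with a 12 mm wide groove along x for the link's bent end and a 14 mm wide slot from it toward the other jaw for the shank; floors 40 mm high; upper edges of the walls rounded (5 mm) as a lead-in
- moving_notch (a point): the same point in the sliding jaw's notch, 90 mm to the tester's -y of the fixed one at rest
- moving_jaw (a joint): travel of the sliding jaw in the direction of pull, m: 0 at rest, stop at 0.012. A weak spring (60 N/m) returns it. With the long link seated it moves about 4 mm until the link is taut; with no link it runs to its stop
- barrel (a joint): stretch of the spring balance, m: travel of barrel and handle from the sliding jaw; 0 at home, 0.030 when the thick black ring on the white inner tube is just fully out of the barrel's mouth (thin rings at 0.010, 0.020, 0.040), stop at 0.050; 333 N/m, 10 N at the thick ring. The handle's travel over the bench is this plus the sliding jaw's
- handle (a point): grip point of the black upright handle on the barrel, 92 mm above the bench: a plate 36 mm wide along the tester's x, 12 mm thick along its y, 44 mm tall, top 109 mm high. Free on both y sides above the barrel (top 57 mm) and saddles (58 mm). Moves with the barrel along the tester's -y
- tray: fixed steel tray 250 mm along its x, 160 mm along its y, 20 mm high, walls and floor 2 mm; origin under its middle. A tested link is fixed in its +x end, covering x from +40 to +116 mm
- tray_free (a point): middle of the free part of the tray's floor, 2 mm above the bench, axes as the tray's: free 85 mm to -x, 75 mm to +x and 78 mm to either y side
- reagent: small brown bottle with black cap, 37 mm wide, 66 mm tall, loose, behind the tester; origin under it. To be left alone
- timer: white bench timer 33 x 66 x 58 mm standing in front of the tester; origin under it. To be left alone
Mind the look-alikes: they are no part of the job. What is shaped like the long_link but green is not meant.

How it is judged:
By the outcome, as a careful person would: the job done as asked, in the order asked, and still so for the second after the job is handed in, with the robot touching nothing.
It also fails if it takes over 67 s, if anything falls off the work surface, if the arm or the gripper's body presses on something with over 40 N, if the wrist force passes 120 N, or if a joint passes its speed limit or range.

## Robot

A 6-joint arm with a two-finger parallel gripper is mounted at the origin on a cart in front of the work surface, level with it; the furniture and walls round the work are solid. World frame = base frame: x ahead of the robot, y to its left, z up, the work surface at z = 0. Lengths are in m, angles in rad, forces in N, time in s.
With the tool pointing down it reaches from about 0.35 to 0.975 m from the base axis. Payload 4.9 kg.
Tool frame: the origin (TCP) lies at the very end of the fingers, on their centre line; the grasp point (between the pads) lies 19 mm behind it; z points along the fingers, y is the line along which they close (so a half turn about z gives the same grasp; the last joint's range is limited). The gripper opens to 85 mm and grips with 20 to 120 N. Pads are 22 mm wide; open, the fingers measure 114 mm over their backs; the gripper's body (76 mm by 85 mm) begins 54 mm behind the grasp point. The pads swing forward as they close: fully open they stand 13 mm farther back than shut.
Start: joints at [1.032, 0.053, 1.613, -0, 1.476, -0.119], TCP at [0.255, 0.571, 0.231] pointing down, gripper open.
Joint ranges: [-3.01, 3.01], [-1.01, 2.22], [0.06, 2.58], [-1.02, 4.17], [0.09, 2.62], [-3.14, 3.14]. Speed limits (rad/s): [2.57, 2.57, 3.14, 3.14, 3.14, 3.14].

## Interface

Orientations are given as a unit quaternion [w, x, y, z].
In Python, from plant import manip gives the robot as it stands.
- The arm moves only by the tool play_rows, never from a script. Its argument "series" is a list that holds one entry, the list of rows, each a list of 7 numbers: the shift along the world's x, y, z in m, then the turn, a rotation vector about the world's x, y, z in degrees, then the opening, from 0 (shut) to 1 (fully open). In form: [[[dx, dy, dz, rx, ry, rz, grip], ...]]. A call has 1 to 10 rows; each row shifts and turns the commanded pose from where the row before left it; what a row does not reach is not made up. A row lasts 1/10 s, in which the tool goes at most 50 mm and 8.59 degrees, less where a joint would pass 70% of its speed; a pose out of reach is approached as far as the arm can. A call with a gripper value outside its range is refused whole. The fingers move at their own pace and stop on an object; the grip force is fixed at half the most. Time passes only in rows, so rows that do not move let the fingers close. It gives the time, the measured TCP pose, the force, the opening and the grip force at its end, in the units of the state.
- manip.state(): the state, without advancing time (a new reading comes with each control period).
- manip.grab_frame(name): name is "scene" or "top" or "wrist"; returns a dict with "frame" (384x512x3 uint8, blue, green, red), "mtx" (3x3 intrinsics, pixels), "R" (3x3) and "t" (3): a world point X has camera coordinates R X + t. Camera axes: x right, y down, z forward; pixel columns grow to the right and rows downward; lengths in m; the calibration is good to about 2 mm. A picture is of the moment at which its call begins. There is no depth.
- manip.job_done(): hands the job in; it is judged then, once.
The state is a dict: "time": time; "joint_pos": joint angles; "joint_vel": joint speeds; "joint_efforts": joint torques, N m; "tool_pos": TCP position; "tool_rot": TCP orientation; "contact_force": force on the tool from outside, world axes, zero at the start; "ft_torque": the same for the moment, N m; "gripper_width": opening from 0.0 (shut) to 1.0 (fully open); "grasp_force": force on a finger pad.
Only numpy, scipy, OpenCV 4.12 (cv2) and the standard library are available. Lean on these libraries where they do the work, as an engineer would, in place of code of your own. Each camera call takes 0.05 s, during which the arm holds its last target. There are 200 camera calls.

## Working session

There is one attempt and no reset: what is moved stays moved. The work goes in short steps, Python scripts to look and compute and a tool call to move; the robot and the scene stay as the last step left them, time stands still between calls to the robot, and variables do not carry over. Pictures are saved under pics/ and viewed, at most 10 in all, crops included, and the job is handed in when it is done.

Besides the shell and the picture viewer there is one more tool, called after ">>>" as name(argument=value, ...) on one line, values as JSON. play_rows: Moves the arm, as the interface text tells. Its arguments: {"type":"object","properties":{"series":{"type":"array"}},"required":["series"]}

```bash
mkdir -p pics; cat > h.py <<'E'
import numpy as np,cv2,json
from plant import manip
def grab(n,f=None):
    d=manip.grab_frame(n)
    if f: cv2.imwrite('pics/'+f+'.png',d['frame']); np.savez('pics/'+f+'.npz',**{k:np.array(d[k]) for k in('frame','mtx','R','t')})
    return d
def load(f): return dict(np.load('pics/'+f+'.npz'))
def back(d,uv,z):
    K,R,t=map(np.array,(d['mtx'],d['R'],d['t'])); r=R.T@np.linalg.inv(K)@np.array([uv[0],uv[1],1.]); c=-R.T@t.ravel()
    return c+r*(z-c[2])/r[2]
def proj(d,X):
    K,R,t=map(np.array,(d['mtx'],d['R'],d['t'])); p=K@(R@np.array(X)+t.ravel()); return p[:2]/p[2]
E
python3 - <<'E'
from h import *
a=grab('top','top0');b=grab('scene','scene0')
s=manip.state();print(s['time'],s['tool_pos'],s['tool_rot'])
im=cv2.resize(a['frame'],(800,600));cv2.imwrite('pics/top0b.png',im)
cv2.imwrite('pics/scene0b.png',cv2.resize(b['frame'],(800,600)))
E
```

```text
0.1 [0.25447616 0.57024436 0.23020238] [-2.93166148e-04  2.08376351e-01  9.78048295e-01 -8.61786903e-04]
```

View pics/top0b.png

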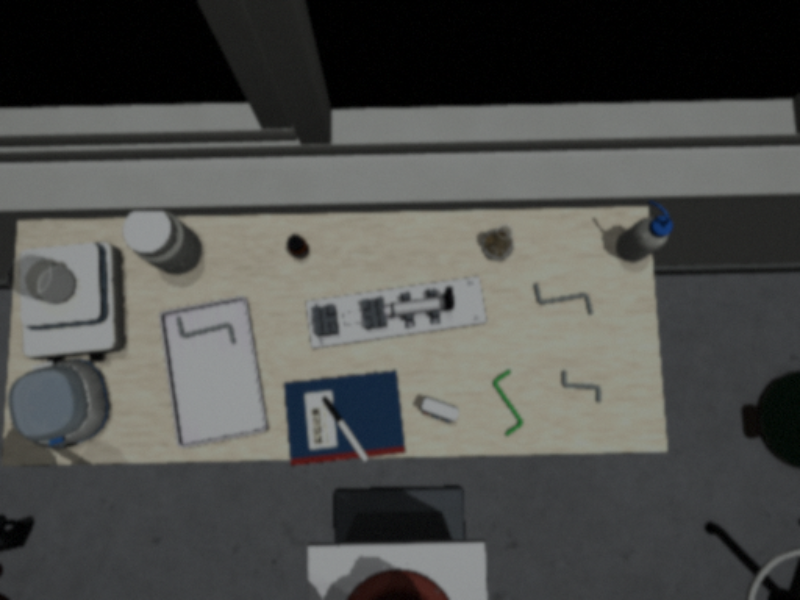

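View pics/scene0b.png

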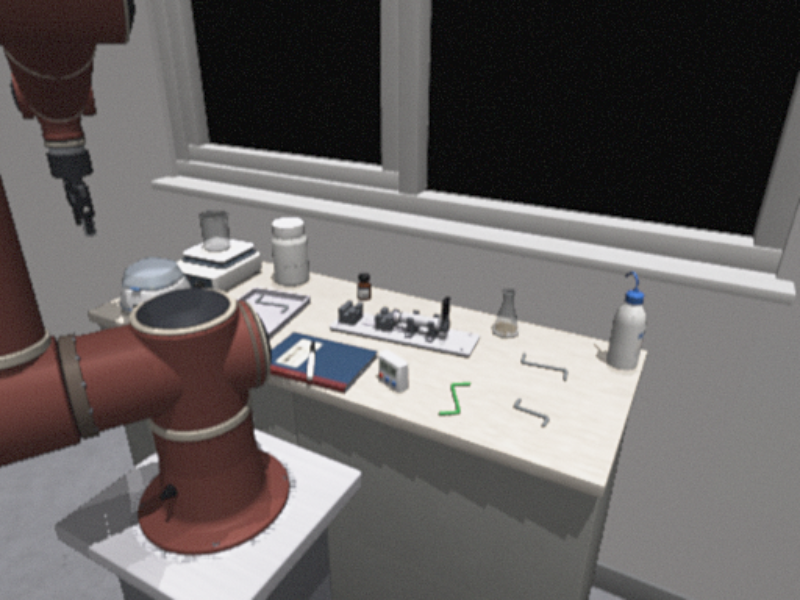

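The top view (800x600 px) shows these look-alikes:
- Grey long Z at (563,298).
- Grey short Z at (580,386).
- Green Z at (508,403).
- Tested link fixed in the tray at (207,330).

By the description I choose the grey one at (563,298). The tester has its fixed jaw at (325,320), sliding jaw at (373,312) and handle at (448,298), so the pull is toward image right (about world -y).

```bash
python3 - <<'E'
from h import *
a=load('top0');f=a['frame']
c=f[165:265,185:395];cv2.imwrite('pics/c1.png',cv2.resize(c,None,fx=3.8,fy=3.8,interpolation=cv2.INTER_CUBIC))
hs=cv2.cvtColor(f,cv2.COLOR_BGR2HSV)
for (x0,x1,y0,y1) in[(335,385,175,207),(352,392,232,262)]:
    g=f[y0:y1,x0:x1].astype(float).mean(2);m=(g<np.median(g)-25).astype(np.uint8)
    n,l,st,ce=cv2.connectedComponentsWithStats(m);i=1+np.argmax(st[1:,4]);(cx,cy),wh,an=cv2.minAreaRect(np.argwhere(l==i)[:,::-1].astype(np.float32))
    p=np.argwhere(l==i)[:,::-1]+[x0,y0]; W=np.array([back(a,q,.004)[:2] for q in p])
    (c_,s_,an)=cv2.minAreaRect((W*1000).astype(np.float32));print(c_,s_,an,W.mean(0),len(W))
# tray, tester base corners by eye (800px coords)/1.5625
for n,q,z in[('tray',(163,313),.02),('tray',(247,299),.02),('tray',(268,430),.02),('tray',(180,445),.02),('base',(306,302),.014),('base',(478,278),.014),('base',(486,322),.014),('base',(312,348),.014),('handle',(448,298),.109),('bottle',(299,246),.066),('timer',(438,409),.058),('timL',(420,402),.0)]:
    print(n,back(a,np.array(q)/1.5625,z).round(3))
E
```

```text
(586.9434814453125, -319.91253662109375) (115.10037994384766, 39.5009765625) 77.48469543457031 [ 0.58737636 -0.32034082] 209
(423.49285888671875, -344.7826232910156) (86.12169647216797, 29.090078353881836) 64.05545806884766 [ 0.42299222 -0.34546042] 149
tray [0.574 0.425 0.02 ]
tray [0.596 0.269 0.02 ]
tray [0.356 0.228 0.02 ]
tray [0.332 0.387 0.02 ]
base [0.589 0.16  0.014]
base [ 0.627 -0.163  0.014]
base [ 0.544 -0.175  0.014]
base [0.503 0.149 0.014]
handle [ 0.576 -0.099  0.109]
bottle [0.684 0.165 0.066]
timer [ 0.387 -0.078  0.058]
timL [ 0.4   -0.049  0.   ]
```

View pics/c1.png

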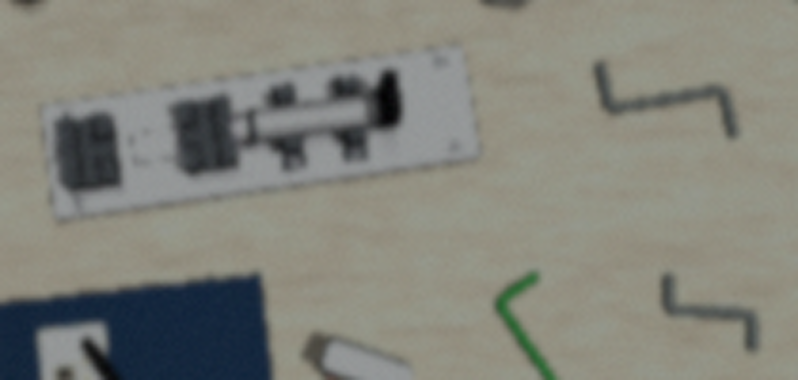

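The crop confirms the plain grey long Z (shank from crop (610,110) to (722,90), ends bent the same way as the tester needs). The second grey Z is clearly shorter, and the third is green.

```bash
python3 - <<'E'
from h import *
a=load('top0')
P=[back(a,(185+x/3.8,165+y/3.8),.004)[:2] for x,y in[(600,65),(610,110),(722,90),(733,135)]]
print(np.round(P,3)); d=P[1]-P[2];print('yaw',np.degrees(np.arctan2(-d[0],d[1])),np.linalg.norm(d))
w=manip.grab_frame('wrist');s=manip.state()
R=np.array(w['R']);c=-R.T@np.array(w['t']).ravel()
from scipy.spatial.transform import Rotation as Ro
q=s['tool_rot'];T=Ro.from_quat([q[1],q[2],q[3],q[0]]).as_matrix()
print('cam in tool',T.T@(c-s['tool_pos']),'axes in tool\n',(R@T).round(2),w['mtx'])
E
```

```text
[[ 0.614 -0.273]
 [ 0.579 -0.279]
 [ 0.592 -0.366]
 [ 0.557 -0.372]]
yaw 8.894697380942542 0.08845636589025375
cam in tool [ 7.40062276e-02  7.15160268e-05 -1.43310421e-01] axes in tool
 [[ 0.    1.    0.  ]
 [-0.96  0.   -0.29]
 [-0.29 -0.    0.96]] [[270.55662838   0.         257.17267835]
 [  0.         270.55662838 188.56620575]
 [  0.           0.           1.        ]]
```

>>> play_rows(series=[[[0.026, -0.045, 0, 0, 0, -5.7, 0.5], [0.026, -0.045, 0, 0, 0, -5.7, 0.5], [0.026, -0.045, 0, 0, 0, -5.7, 0.5], [0.026, -0.045, 0, 0, 0, -5.7, 0.5], [0.026, -0.045, 0, 0, 0, -5.7, 0.5], [0.026, -0.045, 0, 0, 0, -5.7, 0.5], [0.026, -0.045, 0, 0, 0, -5.7, 0.5], [0.026, -0.045, 0, 0, 0, -5.7, 0.5], [0.026, -0.045, 0, 0, 0, -5.7, 0.5], [0.026, -0.045, 0, 0, 0, -5.7, 0.5]]])

```text
time: 1.15
tool_pos: [0.5053, 0.1358, 0.2312]
tool_rot: [-0.0, 0.651, 0.759, 0.0]
contact_force: [0.6, 0.8, 0.6]
gripper_width: 0.498
grasp_force: 0.0
```

>>> play_rows(series=[[[0.025, -0.045, 0, 0, 0, 0, 0.5], [0.025, -0.045, 0, 0, 0, 0, 0.5], [0, 0, 0, 0, 0, 0, 0.5], [0, 0, 0, 0, 0, 0, 0.5]]])

```text
time: 1.55
tool_pos: [0.5534, 0.0494, 0.2307]
tool_rot: [-0.001, 0.651, 0.759, -0.0]
contact_force: [-0.7, 0.1, 0.2]
gripper_width: 0.497
grasp_force: 0.0
```

```bash
python3 - <<'E'
from h import *
a=grab('wrist','w1');s=manip.state();print(s['time'],s['tool_pos'],s['tool_rot'],s['gripper_width'],s['contact_force'])
cv2.imwrite('pics/w1b.png',cv2.resize(a['frame'],(800,600),interpolation=cv2.INTER_CUBIC))
E
```

```text
1.6 [0.55309145 0.05044018 0.2308214 ] [-5.86232779e-04  6.50010457e-01  7.59925020e-01 -1.58397106e-04] 0.5008385560740167 [-0.18876779 -0.19726832 -0.35619257]
```

View pics/w1b.png

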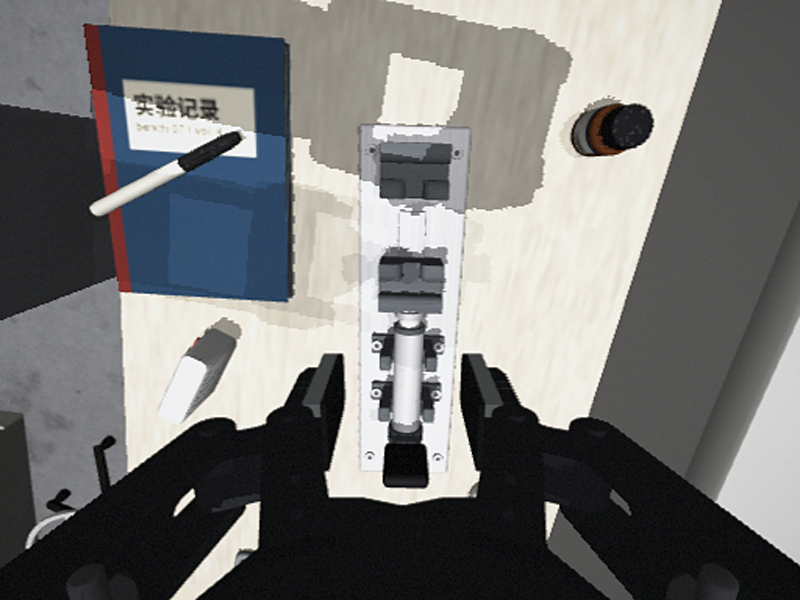

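The wrist view shows the tester with base corners at (361,126), (470,127), (445,471), (360,470), jaws at (415,170) and (411,282), and the handle at (406,465). Taking one enlarged crop for exact pixels.

```bash
python3 - <<'E'
from h import *
a=load('w1');f=a['frame'][75:205,215:315]
cv2.imwrite('pics/c2.png',cv2.resize(f,None,fx=4.6,fy=4.6,interpolation=cv2.INTER_CUBIC))
q=lambda u,v,z:back(a,(u/1.5625,v/1.5625),z)
B=np.array([q(361,126,.014),q(470,127,.014),q(445,471,.014),q(360,470,.014)])[:,:2]
print(B.round(4),B.mean(0)); 
for i in range(4): e=B[(i+1)%4]-B[i];print(np.linalg.norm(e).round(4),np.degrees(np.arctan2(e[1],e[0])))
print('handle',q(406,443,.109),q(384,443,.109),q(428,443,.109))
E
```

```text
[[ 0.5048  0.148 ]
 [ 0.5905  0.1606]
 [ 0.6306 -0.164 ]
 [ 0.5449 -0.1762]] [ 0.56772836 -0.00789385]
0.0866 8.329733290838371
0.3271 -82.95860310442528
0.0866 -171.89184361063218
0.3267 97.04779793557347
handle [ 0.57459828 -0.06873141  0.109     ] [ 0.55865613 -0.07122912  0.109     ] [ 0.59053692 -0.06623425  0.109     ]
```

View pics/c2.png

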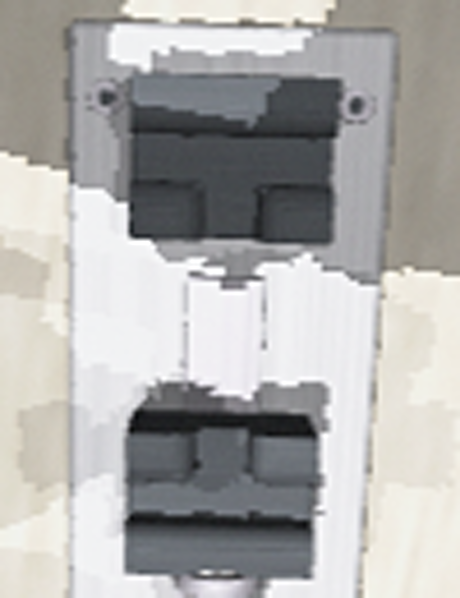

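```bash
python3 - <<'E'
from h import *
a=load('w1')
q=lambda u,v,z:back(a,(215+u/4.6,75+v/4.6),z).round(4)
c=np.array([.5677,-.0079]);t=np.radians(7.05);ex=np.array([np.cos(t),np.sin(t)]);ey=np.array([-ex[1],ex[0]])
loc=lambda p:(((p[:2]-c)@ex).round(4),((p[:2]-c)@ey).round(4))
for n,p in[('fslot',q(231,190,.051)),('fjaw',q(234.5,185,.051)),('fouttop',q(234,78,.051)),('fin',q(234,238,.051)),('mslot',q(222,440,.051)),('mjaw',q(222,440,.051)),('min',q(222,428,.051)),('mout',q(222,576,.051)),('fgro',q(232,157,.046)),('mgro',q(221,497,.046))]: print(n,p,loc(p))
for l in[(0,.14,.044),(0,.05,.044),(0,.095,.044)]: print((c+l[0]*ex+l[1]*ey).round(4))
# project tester-model points back to crop px
for l in[(0,.14,.04),(0,.146,.051),(0,.05,.04),(0,.044,.051),(0,.160,.051),(0,.03,.051),(-.026,.12,.051),(.026,.12,.051)]:
    u=proj(a,[*(c+l[0]*ex+l[1]*ey),l[2]]);print(l,((u-[215,75])*4.6).round(0))
E
```

```text
fslot [0.5525 0.1134 0.051 ] (np.float64(-0.0002), np.float64(0.1222))
fjaw [0.5532 0.1147 0.051 ] (np.float64(0.0007), np.float64(0.1235))
fouttop [0.5489 0.1396 0.051 ] (np.float64(-0.0006), np.float64(0.1487))
fin [0.5552 0.1019 0.051 ] (np.float64(0.0011), np.float64(0.1105))
mslot [0.5606 0.0496 0.051 ] (np.float64(0.0), np.float64(0.0579))
mjaw [0.5606 0.0496 0.051 ] (np.float64(0.0), np.float64(0.0579))
min [0.56   0.0528 0.051 ] (np.float64(-0.0002), np.float64(0.0612))
mout [0.5667 0.0118 0.051 ] (np.float64(0.0014), np.float64(0.0197))
fgro [0.5516 0.1212 0.046 ] (np.float64(-0.0001), np.float64(0.1301))
mgro [0.5631 0.0326 0.046 ] (np.float64(0.0004), np.float64(0.0408))
[0.5505 0.131 ]
[0.5616 0.0417]
[0.556  0.0864]
(0, 0.14, 0.04) [233. 117.]
(0, 0.146, 0.051) [236.  90.]
(0, 0.05, 0.04) [220. 459.]
(0, 0.044, 0.051) [220. 490.]
(0, 0.16, 0.051) [238.  29.]
(0, 0.03, 0.051) [218. 540.]
(-0.026, 0.12, 0.051) [128. 196.]
(0.026, 0.12, 0.051) [335. 202.]
```

>>> play_rows(series=[[[0.004, -0.046, 0, 0, 0, 0, 0.5], [0.004, -0.046, 0, 0, 0, 0, 0.5], [0.004, -0.046, 0, 0, 0, 0, 0.5], [0.004, -0.046, 0, 0, 0, 0, 0.5], [0.004, -0.046, -0.015, 0, 0, 0, 0.5], [0.004, -0.046, -0.03, 0, 0, 0, 0.5], [0.004, -0.046, -0.03, 0, 0, 0, 0.5], [0.004, -0.046, -0.03, 0, 0, 0, 0.5], [0, 0, 0, 0, 0, 0, 0.5], [0, 0, 0, 0, 0, 0, 0.5]]])

```text
time: 2.6
tool_pos: [0.5841, -0.3035, 0.1332]
tool_rot: [-0.001, 0.65, 0.76, 0.0]
contact_force: [-1.2, 0.3, 0.7]
gripper_width: 0.502
grasp_force: 0.0
```

```bash
python3 - <<'E'
from h import *
a=grab('wrist','w2');s=manip.state();print(s['time'],s['tool_pos'],s['tool_rot'])
cv2.imwrite('pics/w2b.png',cv2.resize(a['frame'],(800,600),interpolation=cv2.INTER_CUBIC))
E
```

```text
2.65 [ 0.58484083 -0.3032863   0.13486788] [-1.24524442e-04  6.49152315e-01  7.60658382e-01  2.86619031e-04]
```

View pics/w2b.png

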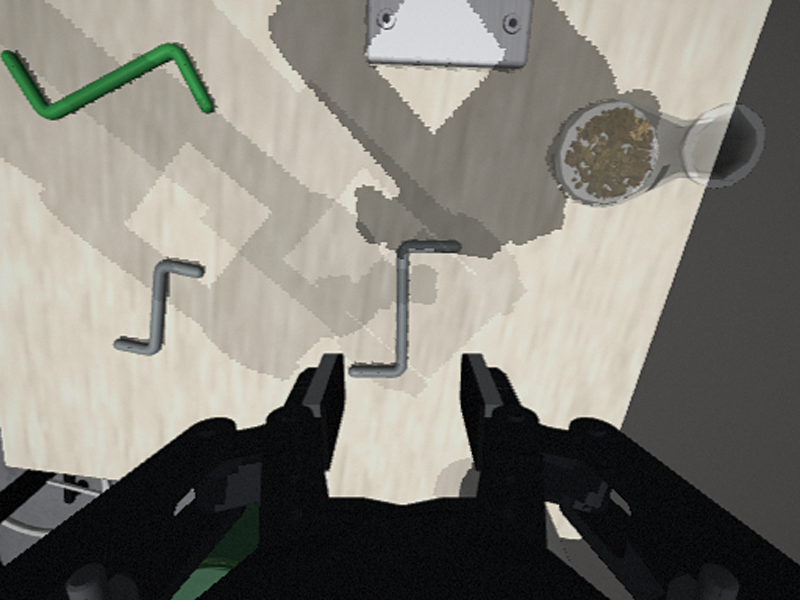

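The long link's shank runs from (404,247) to (402,371) and its ends from (460,246) and (350,372). The short link is at (160,305) and the flask at (610,150).

```bash
python3 - <<'E'
from h import *
a=load('w2');q=lambda u,v:back(a,(u/1.5625,v/1.5625),.004)[:2]
A,B=q(403.5,246.5),q(402,371);d=A-B
print(A,B,(A+B)/2,np.linalg.norm(d),np.degrees(np.arctan2(-d[0],d[1])),np.linalg.norm(q(460,246)-A))
print('tool target delta',(A+B)/2-np.array([.58484,-.30329]))
E
```

```text
[ 0.58094869 -0.2792707 ] [ 0.59401125 -0.36790819] [ 0.58747997 -0.32358945] 0.0895948393359744 8.38337050925134 0.03679796731991554
tool target delta [ 0.00263997 -0.02029945]
```

>>> play_rows(series=[[[0.003, -0.02, -0.03, 0, 0, -0.4, 0.5], [0, 0, -0.04, 0, 0, 0, 0.5], [0, 0, -0.04, 0, 0, 0, 0.5], [0, 0, -0.015, 0, 0, 0, 0.5], [0, 0, -0.005, 0, 0, 0, 0.5], [0, 0, 0, 0, 0, 0, 0.3], [0, 0, 0, 0, 0, 0, 0.0], [0, 0, 0, 0, 0, 0, 0.0], [0, 0, 0, 0, 0, 0, 0.0], [0, 0, 0, 0, 0, 0, 0.0]]])

```text
time: 3.65
tool_pos: [0.5893, -0.3261, 0.0079]
tool_rot: [0.002, 0.652, 0.758, 0.0]
contact_force: [0.0, 1.1, 6.4]
gripper_width: -0.001
grasp_force: 3.4
```

>>> play_rows(series=[[[0, 0, 0.02, 0, 0, 0, 0.3], [0, 0, 0.02, 0, 0, 0, 0.3], [0, 0, 0, 0, 0, 0, 0.3], [0, 0, 0, 0, 0, 0, 0.3]]])

```text
time: 4.05
tool_pos: [0.5878, -0.3254, 0.0454]
tool_rot: [0.001, 0.652, 0.758, 0.0]
contact_force: [0.2, -0.6, -0.8]
gripper_width: 0.302
grasp_force: 0.0
```

```bash
python3 - <<'E'
from h import *
a=grab('wrist','w3');s=manip.state();print(s['time'],s['tool_pos'],s['tool_rot'],s['gripper_width'],s['contact_force'])
f=a['frame'][130:330,150:370]
cv2.imwrite('pics/w3b.png',cv2.resize(f,None,fx=3,fy=3,interpolation=cv2.INTER_CUBIC))
u=proj(a,s['tool_pos']);print((u-[150,130])*3)
E
```

```text
4.1 [ 0.58705173 -0.32483504  0.0441608 ] [-1.97840930e-04  6.52487599e-01  7.57799376e-01 -2.24656424e-05] 0.30226053265936637 [ 0.28146405 -0.49458311 -1.0004462 ]
[318.46151473 318.97802482]
```

View pics/w3b.png

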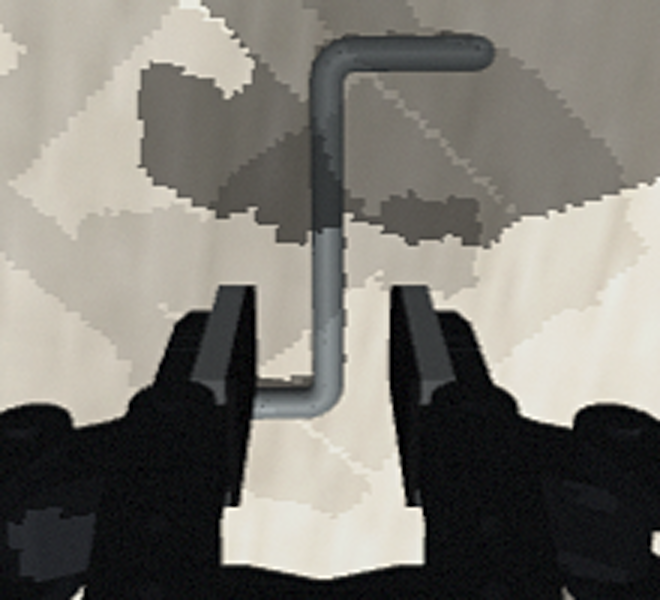

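>>> play_rows(series=[[[0, 0, -0.02, 0, 0, 0, 0.22], [0, 0, -0.02, 0, 0, 0, 0.22], [0, 0, -0.003, 0, 0, 0, 0.22], [0, 0, 0, 0, 0, 0, 0.22]]])

```text
time: 4.5
tool_pos: [0.5866, -0.3246, 0.0003]
tool_rot: [-0.001, 0.652, 0.758, -0.0]
contact_force: [-0.4, 0.6, 0.7]
gripper_width: 0.222
grasp_force: 0.7
```

```bash
python3 - <<'E'
from h import *
a=load('w3')
A,B=back(a,(259,147.3),.004),back(a,(259,263),.004);d=A-B;print(A,B,(A+B)/2,np.linalg.norm(d),np.degrees(np.arctan2(-d[0],d[1])))
s=manip.state();print(s['tool_pos'],s['contact_force'])
E
```

```text
[ 0.58196305 -0.27837699  0.004     ] [ 0.59554637 -0.36744914  0.004     ] [ 0.58875471 -0.32291306  0.004     ] 0.09010190715277551 8.670686006244392
[ 5.86643698e-01 -3.24554368e-01  2.86436160e-04] [-0.39369668  0.56067422  0.70881586]
```

>>> play_rows(series=[[[0, 0, 0, 0, 0, 0, 0.15], [0, 0, 0, 0, 0, 0, 0.0], [0, 0, 0, 0, 0, 0, 0.0], [0, 0, 0, 0, 0, 0, 0.0]]])

```text
time: 4.9
tool_pos: [0.587, -0.3248, 0.0012]
tool_rot: [-0.0, 0.652, 0.758, -0.0]
contact_force: [-0.1, -0.5, 0.2]
gripper_width: 0.058
grasp_force: 58.7
```

>>> play_rows(series=[[[0, 0, 0.04, 0, 0, 0, 0.0], [0, 0, 0.045, 0, 0, 0, 0.0], [-0.003, 0.02, 0.045, 0, 0, 0, 0.0], [-0.003, 0.04, 0.03, 0, 0, 0, 0.0], [-0.004, 0.045, 0, 0, 0, -0.5, 0.0], [-0.004, 0.045, 0, 0, 0, -0.5, 0.0], [-0.004, 0.045, 0, 0, 0, -0.5, 0.0], [-0.004, 0.045, 0, 0, 0, 0, 0.0], [-0.004, 0.045, 0, 0, 0, 0, 0.0], [-0.004, 0.045, 0, 0, 0, 0, 0.0]]])

```text
time: 5.9
tool_pos: [0.5567, 0.0067, 0.1615]
tool_rot: [0.0, 0.662, 0.749, 0.0]
contact_force: [0.3, -0.8, -1.2]
gripper_width: 0.057
grasp_force: 58.8
```

>>> play_rows(series=[[[0, 0.045, -0.02, 0, 0, 0, 0.0], [0, 0.025, -0.035, 0, 0, 0, 0.0], [0, 0, 0, 0, 0, 0, 0.0], [0, 0, 0, 0, 0, 0, 0.0]]])

```text
time: 6.3
tool_pos: [0.5565, 0.0753, 0.1056]
tool_rot: [-0.001, 0.662, 0.75, -0.001]
contact_force: [0.4, 0.0, 0.6]
gripper_width: 0.059
grasp_force: 58.8
```

```bash
python3 - <<'E'
from h import *
a=grab('wrist','w4');s=manip.state();print(s['time'],s['tool_pos'],s['tool_rot'],s['gripper_width'],s['contact_force'],s['grasp_force'])
f=a['frame'][60:300,170:350]
cv2.imwrite('pics/w4b.png',cv2.resize(f,None,fx=2.5,fy=2.5,interpolation=cv2.INTER_CUBIC))
E
```

```text
6.35 [0.55768548 0.07461433 0.10703892] [3.93965334e-04 6.62288800e-01 7.49248548e-01 5.33797985e-05] 0.06050453649568359 [ 0.53376703 -0.63563913 -0.2162542 ] 58.83473753929138
```

View pics/w4b.png

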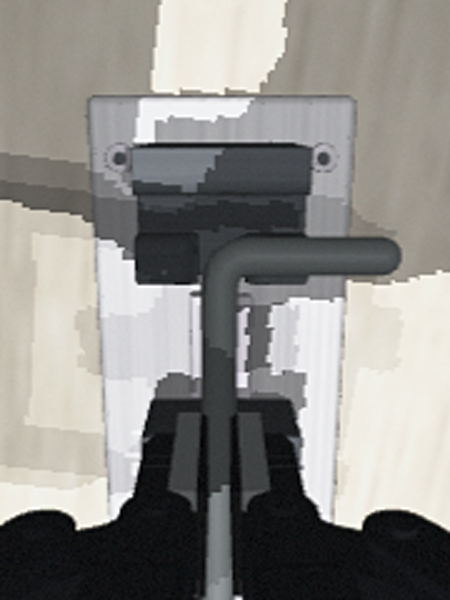

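The link is held between the pads with its far end at crop (215–400,255). The fixed jaw below spans x 133–311, with its groove at y≈192–235 and its outer edge at y≈143.

```bash
python3 - <<'E'
from h import *
a=load('w4');q=lambda u,v,z:back(a,(170+u/2.5,60+v/2.5),z)
p=np.array([.5577,.0746]);th=np.radians(2*np.degrees(np.arctan2(.74925,.66229))-90);print('yaw',np.degrees(th))
ex=np.array([np.cos(th),np.sin(th)]);ey=np.array([-ex[1],ex[0]]);L=lambda X:(np.round((X[:2]-p)@ex,4),np.round((X[:2]-p)@ey,4))
print('link corner cl',L(q(220,256,.1105)),'end tip',L(q(400,256,.1105)),'shank at',L(q(219,340,.1105)))
print('jaw L/R',L(q(133,165,.051)),L(q(311,165,.051)),'outer',L(q(222,143,.051)),'groove',L(q(222,192,.048)),L(q(222,235,.048)),'inner',L(q(165,283,.051)),L(q(165,283,.014)))
B=[q(91,97,.014),q(354,97,.014)];print('base',L(B[0]),L(B[1]))
E
```

```text
yaw 7.050670785561451
link corner cl (np.float64(-0.0008), np.float64(0.0471)) end tip (np.float64(0.0366), np.float64(0.0472)) shank at (np.float64(-0.001), np.float64(0.0287))
jaw L/R (np.float64(-0.0257), np.float64(0.0615)) (np.float64(0.0252), np.float64(0.0616)) outer (np.float64(-0.0002), np.float64(0.0676)) groove (np.float64(-0.0002), np.float64(0.0536)) (np.float64(-0.0002), np.float64(0.0409)) inner (np.float64(-0.0173), np.float64(0.0268)) (np.float64(-0.0203), np.float64(0.0179))
base (np.float64(-0.0434), np.float64(0.0809)) (np.float64(0.0434), np.float64(0.081))
```

>>> play_rows(series=[[[0, 0, -0.03, 0, 0, 0, 0.0], [0, 0, -0.02, 0, 0, 0, 0.0], [0, 0, -0.006, 0, 0, 0, 0.0], [0, 0, -0.004, 0, 0, 0, 0.0], [0, 0, -0.003, 0, 0, 0, 0.0], [0, 0, 0, 0, 0, 0, 0.0]]])

```text
time: 6.95
tool_pos: [0.5582, 0.0747, 0.0445]
tool_rot: [0.001, 0.662, 0.749, 0.001]
contact_force: [0.2, -0.7, 0.5]
gripper_width: 0.057
grasp_force: 58.8
```

>>> play_rows(series=[[[0, 0, -0.002, 0, 0, 0, 0.0], [0, 0, -0.001, 0, 0, 0, 0.0], [0, 0, 0, 0, 0, 0, 0.0], [0, 0, 0, 0, 0, 0, 0.0]]])

```text
time: 7.35
tool_pos: [0.5574, 0.0751, 0.0407]
tool_rot: [0.0, 0.662, 0.749, 0.0]
contact_force: [0.2, -0.2, 0.5]
gripper_width: 0.055
grasp_force: 59.1
```

>>> play_rows(series=[[[0, 0, 0, 0, 0, 0, 0.2], [0, 0, 0, 0, 0, 0, 0.35], [0, 0, 0, 0, 0, 0, 0.35], [0, 0, 0.03, 0, 0, 0, 0.35], [0, 0, 0.045, 0, 0, 0, 0.35], [0, 0, 0.045, 0, 0, -8.2, 0.5], [0.002, -0.016, 0.03, 0, 0, -8.2, 0.5], [0.002, -0.016, 0, 0, 0, -8.2, 0.5], [0.002, -0.016, 0, 0, 0, -8.2, 0.5], [0.002, -0.016, 0, 0, 0, -8.2, 0.5]]])

```text
time: 8.35
tool_pos: [0.5655, 0.0104, 0.1911]
tool_rot: [0.0, 0.884, 0.467, 0.0]
contact_force: [-0.4, 1.3, -0.2]
gripper_width: 0.495
grasp_force: 0.0
```

>>> play_rows(series=[[[0.002, -0.016, 0, 0, 0, -8.2, 0.5], [0.002, -0.016, 0, 0, 0, -8.2, 0.5], [0.002, -0.016, 0, 0, 0, -8.2, 0.5], [0.002, -0.016, 0, 0, 0, -8.2, 0.5], [0.002, -0.016, 0, 0, 0, -8.2, 0.5], [0.002, -0.016, 0, 0, 0, -8.0, 0.5], [0, 0, 0, 0, 0, 0, 0.5], [0, 0, 0, 0, 0, 0, 0.5]]])

```text
time: 9.15
tool_pos: [0.5772, -0.0849, 0.1904]
tool_rot: [-0.0, 0.998, 0.063, -0.0]
contact_force: [1.0, 0.4, 0.3]
gripper_width: 0.5
grasp_force: 0.0
```

```bash
python3 - <<'E'
from h import *
a=grab('wrist','w5');s=manip.state();print(s['time'],s['tool_pos'],s['tool_rot'],s['gripper_width'],s['contact_force'])
f=a['frame'][0:330,100:450]
cv2.imwrite('pics/w5b.png',cv2.resize(f,None,fx=1.8,fy=1.8,interpolation=cv2.INTER_CUBIC))
E
```

```text
9.2 [ 0.57720126 -0.08449286  0.19040144] [-2.38804095e-04  9.98030199e-01  6.27347918e-02 -1.01480238e-04] 0.5014520571492652 [-0.08312952 -0.1999058   0.18394489]
```

View pics/w5b.png

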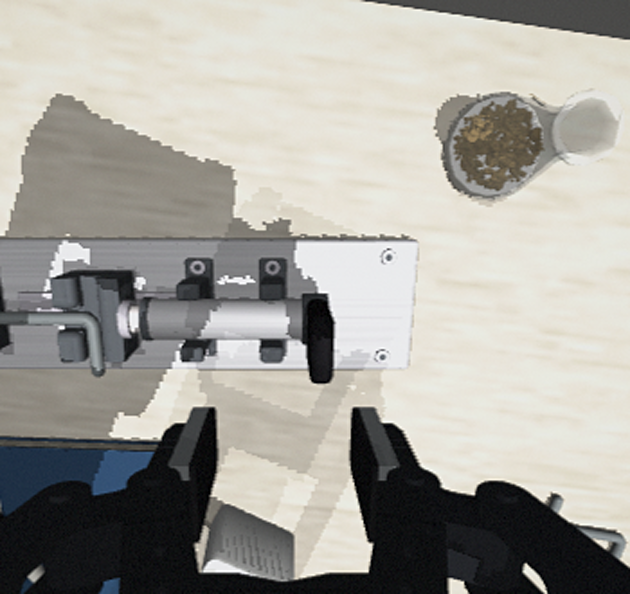

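The picture shows the link's near end resting in the sliding jaw's groove at crop (97,340). The handle is at x 306–333 with its lower end at y=382, and the timer is at (250,540).

```bash
python3 - <<'E'
from h import *
a=load('w5');q=lambda u,v,z=.109:back(a,(100+u/1.8,v/1.8),z)
p=np.array([.5577,.0762]);t=np.radians(7.05);ex=np.array([np.cos(t),np.sin(t)]);ey=np.array([-ex[1],ex[0]])
for n,X in[('-x end',q(321,382)),('L',q(309,360)),('R',q(333,360)),('ring mouth',q(140,320,.05)),('jaw out',q(134,335,.051))]:print(n,X[:2].round(4),((X[:2]-p)@ex).round(4),((X[:2]-p)@ey).round(4))
for z in (.109,.085,.065):
  for y in(-.18,-.172): print(z,y,[((proj(a,[*(p+sx*ex+y*ey),z])-[100,0])*1.8).round(0) for sx in(-.018,.018)])
s=manip.state();print((s['tool_pos'][:2]-p)@ex,(s['tool_pos'][:2]-p)@ey)
E
```

```text
-x end [ 0.5632 -0.1055] -0.0168 -0.181
L [ 0.5739 -0.098 ] -0.0053 -0.1749
R [ 0.5754 -0.1096] -0.0052 -0.1866
ring mouth [0.5663 0.0006] -0.0007 -0.0761
jaw out [0.5567 0.0036] -0.0099 -0.0719
0.109 -0.18 [array([319., 384.]), array([321., 314.])]
0.109 -0.172 [array([303., 384.]), array([304., 314.])]
0.085 -0.18 [array([316., 368.]), array([317., 303.])]
0.085 -0.172 [array([301., 367.]), array([302., 303.])]
0.065 -0.18 [array([314., 356.]), array([315., 295.])]
0.065 -0.172 [array([300., 356.]), array([301., 295.])]
-0.00036889140382963546 -0.16187142573526256
```

>>> play_rows(series=[[[0.003, -0.019, -0.03, 0, 0, 0, 0.4], [0, 0, -0.04, 0, 0, 0, 0.4], [0, 0, -0.035, 0, 0, 0, 0.4], [0, 0, -0.012, 0, 0, 0, 0.4], [0, 0, 0, 0, 0, 0, 0.4], [0, 0, 0, 0, 0, 0, 0.4]]])

```text
time: 9.8
tool_pos: [0.5814, -0.1039, 0.0752]
tool_rot: [0.0, 0.998, 0.062, 0.001]
contact_force: [0.0, -0.1, 0.5]
gripper_width: 0.401
grasp_force: 0.0
```

Close gently and watch the forces.

>>> play_rows(series=[[[0, 0, 0, 0, 0, 0, 0.25], [0, 0, 0, 0, 0, 0, 0.0], [0, 0, 0, 0, 0, 0, 0.0], [0, 0, 0, 0, 0, 0, 0.0], [0, 0, 0, 0, 0, 0, 0.0]]])

```text
time: 10.3
tool_pos: [0.582, -0.1044, 0.0761]
tool_rot: [0.001, 0.998, 0.062, 0.002]
contact_force: [-0.3, 0.2, 5.2]
gripper_width: 0.131
grasp_force: 59.8
```

>>> play_rows(series=[[[0.0003, -0.002, 0, 0, 0, 0, 0.0], [0.0004, -0.003, 0, 0, 0, 0, 0.0], [0.0004, -0.003, 0, 0, 0, 0, 0.0], [0.0004, -0.003, 0, 0, 0, 0, 0.0], [0.0004, -0.003, 0, 0, 0, 0, 0.0], [0.0004, -0.003, 0, 0, 0, 0, 0.0], [0.0004, -0.003, 0, 0, 0, 0, 0.0], [0.0004, -0.003, 0, 0, 0, 0, 0.0], [0.0003, -0.002, 0, 0, 0, 0, 0.0], [0, 0, 0, 0, 0, 0, 0.0]]])

```text
time: 11.3
tool_pos: [0.585, -0.1279, 0.0759]
tool_rot: [-0.001, 0.998, 0.061, 0.001]
contact_force: [-1.5, 6.9, 7.7]
gripper_width: 0.131
grasp_force: 60.1
```

```bash
python3 - <<'E'
from h import *
for i in range(4):
  a=grab('wrist','w6');s=manip.state();print(s['time'],s['tool_pos'],s['contact_force'],s['grasp_force'])
f=a['frame']
np.save('pics/x.npy',f[:,:])
E
```

```text
11.35 [ 0.58497498 -0.12777232  0.07588565] [-1.61911409  6.99892599  7.91936524] 60.14709413051605
11.4 [ 0.58492379 -0.12771357  0.07585395] [-1.16320808  6.0200781   7.77598512] 60.14760732650757
11.45 [ 0.58493856 -0.1276653   0.07587128] [-1.11122219  6.67299584  7.49465998] 60.14590322971344
11.5 [ 0.58494215 -0.12765132  0.07586375] [-1.95130155  6.84310855  8.72941398] 60.144190192222595
```

>>> play_rows(series=[[[0.0004, -0.003, 0, 0, 0, 0, 0.0], [0.0004, -0.003, 0, 0, 0, 0, 0.0], [0.0004, -0.003, 0, 0, 0, 0, 0.0], [0.0004, -0.003, 0, 0, 0, 0, 0.0], [0.0002, -0.0015, 0, 0, 0, 0, 0.0], [0, 0, 0, 0, 0, 0, 0.0], [0, 0, 0, 0, 0, 0, 0.0]]])

```text
time: 12.2
tool_pos: [0.5865, -0.1399, 0.0757]
tool_rot: [-0.002, 0.998, 0.062, 0.001]
contact_force: [-3.6, 10.2, 8.8]
gripper_width: 0.133
grasp_force: 60.3
```

```bash
python3 - <<'E'
from h import *
a=grab('wrist','w7');s=manip.state();print(s['time'],s['tool_pos'],s['contact_force'])
b=grab('top','top7')
f=a['frame'][60:260,0:330]
cv2.imwrite('pics/w7b.png',cv2.resize(f,None,fx=2.4,fy=2.4,interpolation=cv2.INTER_CUBIC))
E
```

```text
12.25 [ 0.58647146 -0.13991393  0.07568392] [-2.12672051 10.48761475  9.53493111]
```

View pics/w7b.png

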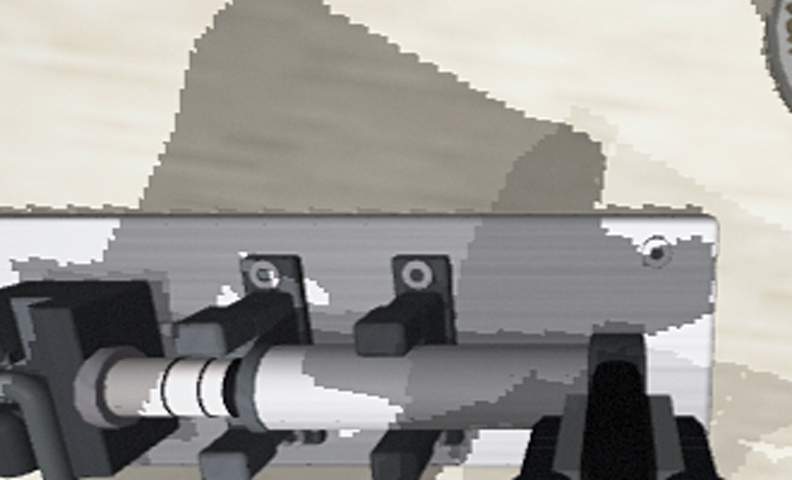

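The view shows both thin rings at crop x=167 and 205 and the thick ring at about 230, right at the barrel's mouth (about 243). Checking the brightness profile for a white gap.

```bash
python3 - <<'E'
from h import *
f=load('w7')['frame'].mean(2)
for v in(218,222,226): print(v,[(u,int(f[v,u])) for u in range(64,116)])
E
```

```text
218 [(64, 163), (65, 199), (66, 238), (67, 168), (68, 63), (69, 183), (70, 244), (71, 239), (72, 237), (73, 237), (74, 237), (75, 237), (76, 237), (77, 237), (78, 237), (79, 238), (80, 240), (81, 236), (82, 164), (83, 103), (84, 218), (85, 242), (86, 239), (87, 237), (88, 237), (89, 238), (90, 239), (91, 244), (92, 227), (93, 16), (94, 18), (95, 27), (96, 23), (97, 30), (98, 67), (99, 103), (100, 99), (101, 99), (102, 96), (103, 97), (104, 90), (105, 90), (106, 168), (107, 234), (108, 228), (109, 227), (110, 228), (111, 229), (112, 228), (113, 228), (114, 227), (115, 228)]
222 [(64, 242), (65, 243), (66, 226), (67, 50), (68, 151), (69, 248), (70, 240), (71, 238), (72, 238), (73, 238), (74, 238), (75, 238), (76, 239), (77, 238), (78, 238), (79, 239), (80, 243), (81, 224), (82, 50), (83, 153), (84, 247), (85, 240), (86, 239), (87, 238), (88, 239), (89, 239), (90, 242), (91, 231), (92, 120), (93, 20), (94, 28), (95, 28), (96, 29), (97, 43), (98, 79), (99, 105), (100, 99), (101, 100), (102, 101), (103, 105), (104, 98), (105, 99), (106, 187), (107, 240), (108, 236), (109, 234), (110, 235), (111, 236), (112, 235), (113, 235), (114, 235), (115, 235)]
226 [(64, 239), (65, 241), (66, 227), (67, 107), (68, 67), (69, 185), (70, 244), (71, 239), (72, 238), (73, 239), (74, 237), (75, 238), (76, 239), (77, 238), (78, 239), (79, 239), (80, 241), (81, 229), (82, 110), (83, 65), (84, 186), (85, 244), (86, 239), (87, 239), (88, 239), (89, 239), (90, 240), (91, 246), (92, 226), (93, 14), (94, 25), (95, 31), (96, 27), (97, 55), (98, 101), (99, 113), (100, 113), (101, 113), (102, 112), (103, 109), (104, 94), (105, 127), (106, 227), (107, 243), (108, 240), (109, 238), (110, 239), (111, 239), (112, 240), (113, 239), (114, 239), (115, 239)]
```

>>> play_rows(series=[[[0.0001, -0.0005, 0, 0, 0, 0, 0.0], [0, 0, 0, 0, 0, 0, 0.0], [0, 0, 0, 0, 0, 0, 0.0], [0, 0, 0, 0, 0, 0, 0.0], [0, 0, 0, 0, 0, 0, 0.0], [0, 0, 0, 0, 0, 0, 0.0], [0, 0, 0, 0, 0, 0, 0.0], [0, 0, 0, 0, 0, 0, 0.0], [0, 0, 0, 0, 0, 0, 0.0], [0, 0, 0, 0, 0, 0, 0.0]]])

```text
time: 13.3
tool_pos: [0.5865, -0.1403, 0.0757]
tool_rot: [-0.002, 0.998, 0.062, 0.001]
contact_force: [-2.3, 11.1, 8.9]
gripper_width: 0.132
grasp_force: 60.3
```

>>> play_rows(series=[[[0, 0, 0, 0, 0, 0, 0.0], [0, 0, 0, 0, 0, 0, 0.0], [0, 0, 0, 0, 0, 0, 0.0], [0, 0, 0, 0, 0, 0, 0.0], [0, 0, 0, 0, 0, 0, 0.0], [0, 0, 0, 0, 0, 0, 0.0], [0, 0, 0, 0, 0, 0, 0.0], [0, 0, 0, 0, 0, 0, 0.0], [0, 0, 0, 0, 0, 0, 0.0], [0, 0, 0, 0, 0, 0, 0.0]]])

```text
time: 14.3
tool_pos: [0.5866, -0.1403, 0.0757]
tool_rot: [-0.002, 0.998, 0.062, 0.001]
contact_force: [-2.8, 10.6, 9.4]
gripper_width: 0.13
grasp_force: 60.3
```

>>> play_rows(series=[[[0, 0, 0, 0, 0, 0, 0.0], [0, 0, 0, 0, 0, 0, 0.0], [0, 0, 0, 0, 0, 0, 0.0], [0, 0, 0, 0, 0, 0, 0.0]]])

```text
time: 14.7
tool_pos: [0.5865, -0.1403, 0.0757]
tool_rot: [-0.002, 0.998, 0.062, 0.001]
contact_force: [-2.3, 10.0, 9.1]
gripper_width: 0.131
grasp_force: 60.3
```

>>> play_rows(series=[[[-0.0003, 0.002, 0, 0, 0, 0, 0.0], [-0.0004, 0.003, 0, 0, 0, 0, 0.0], [-0.0004, 0.003, 0, 0, 0, 0, 0.0], [-0.0004, 0.003, 0, 0, 0, 0, 0.0], [-0.0004, 0.003, 0, 0, 0, 0, 0.0], [-0.0004, 0.003, 0, 0, 0, 0, 0.0], [-0.0004, 0.003, 0, 0, 0, 0, 0.0], [-0.0004, 0.003, 0, 0, 0, 0, 0.0], [-0.0004, 0.003, 0, 0, 0, 0, 0.0], [-0.0004, 0.003, 0, 0, 0, 0, 0.0]]])

```text
time: 15.7
tool_pos: [0.5832, -0.1137, 0.076]
tool_rot: [0.0, 0.998, 0.062, 0.002]
contact_force: [-1.3, 1.7, 6.3]
gripper_width: 0.127
grasp_force: 59.9
```

>>> play_rows(series=[[[-0.0004, 0.003, 0, 0, 0, 0, 0.0], [-0.0003, 0.002, 0, 0, 0, 0, 0.0], [-0.0002, 0.002, 0, 0, 0, 0, 0.0], [0, 0.001, 0, 0, 0, 0, 0.0], [0, 0, 0, 0, 0, 0, 0.0], [0, 0, 0, 0, 0, 0, 0.0]]])

```text
time: 16.3
tool_pos: [0.5823, -0.1065, 0.0761]
tool_rot: [0.001, 0.998, 0.062, 0.002]
contact_force: [-0.9, 0.0, 7.9]
gripper_width: 0.134
grasp_force: 59.9
```

>>> play_rows(series=[[[-0.0001, 0.001, 0, 0, 0, 0, 0.0], [-0.0001, 0.001, 0, 0, 0, 0, 0.0], [0, 0.0003, 0, 0, 0, 0, 0.0], [0, 0, 0, 0, 0, 0, 0.0], [0, 0, 0, 0, 0, 0, 0.0]]])

```text
time: 16.8
tool_pos: [0.5821, -0.1042, 0.0761]
tool_rot: [0.001, 0.998, 0.062, 0.002]
contact_force: [-2.4, -0.2, 7.5]
gripper_width: 0.133
grasp_force: 59.9
```

>>> play_rows(series=[[[0, 0, 0, 0, 0, 0, 0.2], [0, 0, 0, 0, 0, 0, 0.4], [0, 0, 0, 0, 0, 0, 0.4], [0, 0, 0.03, 0, 0, 0, 0.4], [0, 0, 0.04, 0, 0, 0, 0.4], [0, 0.016, 0.035, 0, 0, 8.2, 0.4], [-0.003, 0.016, 0, 0, 0, 8.2, 0.4], [-0.002, 0.016, 0, 0, 0, 8.2, 0.4], [-0.003, 0.016, 0, 0, 0, 8.2, 0.4], [-0.002, 0.016, 0, 0, 0, 8.2, 0.4]]])

```text
time: 17.8
tool_pos: [0.5702, -0.0231, 0.1781]
tool_rot: [-0.0, 0.912, 0.41, -0.0]
contact_force: [-0.2, 0.6, -0.4]
gripper_width: 0.4
grasp_force: 0.0
```

>>> play_rows(series=[[[-0.003, 0.016, 0, 0, 0, 8.2, 0.3], [-0.002, 0.016, 0, 0, 0, 8.2, 0.3], [-0.003, 0.016, 0, 0, 0, 8.2, 0.3], [-0.002, 0.016, 0, 0, 0, 8.2, 0.3], [-0.003, 0.016, 0, 0, 0, 8.2, 0.3], [-0.002, 0.019, 0, 0, 0, 7.9, 0.3], [0, 0, 0, 0, 0, 0, 0.3], [0, 0, 0, 0, 0, 0, 0.3]]])

```text
time: 18.6
tool_pos: [0.5554, 0.0753, 0.1782]
tool_rot: [-0.0, 0.663, 0.748, -0.0]
contact_force: [-0.2, 0.5, -0.1]
gripper_width: 0.294
grasp_force: 0.0
```

```bash
python3 - <<'E'
from h import *
a=grab('wrist','w8');s=manip.state();print(s['time'],s['tool_pos'],s['tool_rot'],s['gripper_width'],s['contact_force'])
# expected seated link points vs. dark/bright profile across shank and bent end
p=np.array([.5574,.0768]);t=np.radians(7.05);ex=np.array([np.cos(t),np.sin(t)]);ey=np.array([-ex[1],ex[0]])
g=a['frame'].mean(2)
def prof(o,d,z=.044):
    return [int(g[int(round(v)),int(round(u))]) for k in np.arange(-16,17,2) for u,v in [proj(a,[*(p+o+d*k*.001),z])]]
print('across shank +10mm',prof(.018*ey,ex)); print('across end',prof(.045*ey+.033*ex,ey))
E
```

```text
18.65 [0.55554567 0.07489373 0.17825076] [-1.22920238e-05  6.63651883e-01  7.48041502e-01 -2.99462332e-04] 0.30117774425193483 [ 0.43015922 -0.45664697  0.01338366]
across shank +10mm [241, 241, 243, 136, 85, 94, 107, 117, 84, 77, 94, 111, 125, 241, 237, 242, 242]
across end [140, 146, 148, 150, 148, 152, 70, 91, 82, 74, 157, 173, 176, 174, 113, 172, 170]
```

>>> play_rows(series=[[[0.002, 0, -0.04, 0, 0, 0, 0.3], [0, 0, -0.045, 0, 0, 0, 0.3], [0, 0, -0.035, 0, 0, 0, 0.25], [0, 0, -0.012, 0, 0, 0, 0.25], [0, 0, -0.005, 0, 0, 0, 0.22], [0, 0, 0, 0, 0, 0, 0.22], [0, 0, 0, 0, 0, 0, 0.22]]])

```text
time: 19.35
tool_pos: [0.5595, 0.0751, 0.0439]
tool_rot: [0.002, 0.663, 0.749, 0.001]
contact_force: [0.5, -0.0, -0.2]
gripper_width: 0.221
grasp_force: 0.0
```

>>> play_rows(series=[[[-0.001, 0, -0.002, 0, 0, 0, 0.22], [0, 0, -0.001, 0, 0, 0, 0.1], [0, 0, 0, 0, 0, 0, 0.0], [0, 0, 0, 0, 0, 0, 0.0], [0, 0, 0, 0, 0, 0, 0.0], [0, 0, 0, 0, 0, 0, 0.0]]])

```text
time: 19.95
tool_pos: [0.5575, 0.0753, 0.0398]
tool_rot: [0.001, 0.663, 0.749, 0.001]
contact_force: [-1.3, -0.2, 5.8]
gripper_width: 0.059
grasp_force: 58.9
```

>>> play_rows(series=[[[0, 0, 0.015, 0, 0, 0, 0.0], [0, 0, 0.035, 0, 0, 0, 0.0], [0, 0, 0.04, 0, 0, 0, 0.0], [-0.01, 0.02, 0.02, 0, 0, 0, 0.0], [-0.02, 0.0375, 0, 0, 0, 1, 0.0], [-0.02, 0.0375, 0, 0, 0, 1, 0.0], [-0.02, 0.0375, 0, 0, 0, 0, 0.0], [-0.02, 0.0375, 0, 0, 0, 0, 0.0], [-0.02, 0.0375, 0, 0, 0, 0, 0.0], [-0.02, 0.0375, -0.01, 0, 0, 0, 0.0]]])

```text
time: 20.95
tool_pos: [0.4265, 0.3222, 0.1407]
tool_rot: [0.001, 0.65, 0.76, 0.002]
contact_force: [0.7, -0.2, 0.3]
gripper_width: 0.056
grasp_force: 59.0
```

>>> play_rows(series=[[[0, 0, 0, 0, 0, 0, 0.0], [0, 0, 0, 0, 0, 0, 0.0]]])

```text
time: 21.15
tool_pos: [0.4259, 0.3207, 0.1386]
tool_rot: [0.0, 0.649, 0.761, -0.0]
contact_force: [-0.1, -0.5, 0.4]
gripper_width: 0.058
grasp_force: 59.0
```

```bash
python3 - <<'E'
from h import *
a=grab('wrist','w9');s=manip.state();print(s['time'],s['tool_pos'],s['tool_rot'],s['gripper_width'],s['contact_force'])
g=a['frame'].mean(2);c=np.array([.4645,.327]);t=np.radians(8.8);ex=np.array([np.cos(t),np.sin(t)]);ey=np.array([-ex[1],ex[0]])
def prof(o,d,z,r):
    out=[]
    for k in r:
        u,v=proj(a,[*(c+o+d*k*.001),z]);i,j=int(round(v)),int(round(u));out.append((k,int(g[i,j]) if 0<=i<384 and 0<=j<512 else None))
    return out
print('+y wall',prof(-.038*ex,ey,.02,range(60,96,2)))
print('-x wall',prof(.06*ey,ex,.02,range(-140,-108,2)))
print('+x link',prof(.02*ey,ex,.006,range(30,130,3)))
E
```

```text
21.2 [0.42663632 0.32012695 0.13885505] [ 2.51080702e-04  6.49581674e-01  7.60291776e-01 -3.47501692e-05] 0.05943865114209639 [ 0.1526811   0.35839167 -0.08113606]
+y wall [(60, 168), (62, 168), (64, 244), (66, 242), (68, 242), (70, 242), (72, 241), (74, 242), (76, 242), (78, 241), (80, 216), (82, 229), (84, 237), (86, 143), (88, 188), (90, 233), (92, 233), (94, 233)]
-x wall [(-140, 141), (-138, 146), (-136, 146), (-134, 145), (-132, 147), (-130, 114), (-128, 114), (-126, 113), (-124, 101), (-122, 60), (-120, 60), (-118, 83), (-116, 117), (-114, 115), (-112, 118), (-110, 118)]
+x link [(30, 79), (33, 82), (36, 184), (39, 247), (42, 244), (45, 242), (48, 242), (51, 241), (54, 241), (57, 240), (60, 241), (63, 240), (66, 240), (69, 240), (72, 240), (75, 87), (78, 172), (81, 142), (84, 245), (87, 238), (90, 239), (93, 238), (96, 237), (99, 238), (102, 236), (105, 236), (108, 238), (111, 236), (114, 236), (117, 237), (120, 211), (123, 72), (126, 75), (129, 69)]
```

>>> play_rows(series=[[[0, 0, -0.04, 0, 0, 0, 0.0], [0, 0, -0.04, 0, 0, 0, 0.0], [0, 0, -0.03, 0, 0, 0, 0.0], [0, 0, -0.012, 0, 0, 0, 0.0], [0, 0, -0.006, 0, 0, 0, 0.0], [0, 0, -0.003, 0, 0, 0, 0.0], [0, 0, 0, 0, 0, 0, 0.0], [0, 0, 0, 0, 0, 0, 0.0]]])

```text
time: 22.0
tool_pos: [0.4279, 0.3209, 0.0092]
tool_rot: [0.001, 0.65, 0.76, 0.001]
contact_force: [0.3, 0.3, 0.7]
gripper_width: 0.063
grasp_force: 59.0
```

>>> play_rows(series=[[[0, 0, -0.003, 0, 0, 0, 0.0], [0, 0, -0.001, 0, 0, 0, 0.0], [0, 0, 0, 0, 0, 0, 0.0], [0, 0, 0, 0, 0, 0, 0.0]]])

```text
time: 22.4
tool_pos: [0.4266, 0.3203, 0.0036]
tool_rot: [-0.0, 0.65, 0.76, 0.0]
contact_force: [-0.2, 0.1, -0.3]
gripper_width: 0.056
grasp_force: 59.0
```

>>> play_rows(series=[[[0, 0, 0, 0, 0, 0, 0.1], [0, 0, 0, 0, 0, 0, 0.2], [0, 0, 0, 0, 0, 0, 0.25], [0, 0, 0.02, 0, 0, 0, 0.25], [0, 0, 0.04, 0, 0, 0, 0.25], [0, 0, 0.045, 0, 0, 0, 0.25], [0, 0, 0.045, 0, 0, 0, 0.25], [0, 0, 0, 0, 0, 0, 0.25], [0, 0, 0, 0, 0, 0, 0.25]]])

```text
time: 23.3
tool_pos: [0.4276, 0.3208, 0.1554]
tool_rot: [0.001, 0.65, 0.76, 0.002]
contact_force: [-1.0, -0.5, 0.1]
gripper_width: 0.253
grasp_force: 0.0
```

```bash
python3 - <<'E'
from h import *
a=grab('wrist','w10');s=manip.state();print(s['time'],s['tool_pos'],s['gripper_width'],s['contact_force'])
g=a['frame'].mean(2);c=np.array([.4266,.3219]);t=np.radians(8.9);ex=np.array([np.cos(t),np.sin(t)]);ey=np.array([-ex[1],ex[0]])
def prof(o,d,z=.006,r=range(-20,21,2)):
    P=[proj(a,[*(c+o+d*k*.001),z]) for k in r];return [(k,int(g[int(round(v)),int(round(u))])) for k,(u,v) in zip(r,P)]
print('shank+20',prof(.02*ey,ex));print('shank+35',prof(.035*ey,ex));print('end',prof(.045*ey+.02*ex,ey));print('end2',prof(.045*ey+.034*ex,ey))
print('near end',prof(-.045*ey-.02*ex,ey))
b=load('top0')['frame'].astype(int);n=grab('top','top9')['frame'].astype(int);d=np.abs(b-n).max(2)>60
cn,l,st,ce=cv2.connectedComponentsWithStats(d.astype(np.uint8))
print([(st[i].tolist()) for i in range(1,cn) if st[i,4]>15])
E
```

```text
23.35 [0.42644785 0.32020962 0.1533542 ] 0.2500853731093087 [-0.50411106 -0.25784175  0.3029574 ]
shank+20 [(-20, 136), (-18, 136), (-16, 138), (-14, 139), (-12, 138), (-10, 140), (-8, 139), (-6, 125), (-4, 68), (-2, 73), (0, 87), (2, 74), (4, 124), (6, 140), (8, 140), (10, 141), (12, 141), (14, 141), (16, 139), (18, 141), (20, 141)]
shank+35 [(-20, 139), (-18, 139), (-16, 140), (-14, 139), (-12, 139), (-10, 140), (-8, 141), (-6, 137), (-4, 102), (-2, 77), (0, 89), (2, 73), (4, 127), (6, 141), (8, 142), (10, 142), (12, 142), (14, 144), (16, 141), (18, 143), (20, 143)]
end [(-20, 143), (-18, 143), (-16, 143), (-14, 140), (-12, 144), (-10, 143), (-8, 143), (-6, 148), (-4, 66), (-2, 89), (0, 82), (2, 71), (4, 173), (6, 172), (8, 168), (10, 170), (12, 172), (14, 169), (16, 172), (18, 168), (20, 169)]
end2 [(-20, 142), (-18, 145), (-16, 146), (-14, 142), (-12, 144), (-10, 141), (-8, 143), (-6, 149), (-4, 66), (-2, 88), (0, 81), (2, 83), (4, 172), (6, 176), (8, 169), (10, 170), (12, 173), (14, 168), (16, 172), (18, 173), (20, 167)]
near end [(-20, 196), (-18, 196), (-16, 230), (-14, 247), (-12, 243), (-10, 241), (-8, 244), (-6, 136), (-4, 162), (-2, 159), (0, 128), (2, 61), (4, 250), (6, 244), (8, 241), (10, 242), (12, 241), (14, 242), (16, 242), (18, 243), (20, 241)]
[[342, 182, 14, 13, 48], [357, 188, 22, 13, 69], [53, 213, 100, 89, 5128], [51, 239, 12, 37, 153], [40, 242, 7, 23, 104], [2, 275, 34, 23, 492], [36, 287, 19, 10, 85], [2, 334, 18, 16, 156], [225, 357, 18, 9, 106]]
```

The link lies flat in the tray at the expected spot. The top view changed only at the link's old place and where the arm now is.

```bash
python3 -c "
from plant import manip
print(manip.job_done())"
```

```text
the job is handed in; nothing more can be done
None
```

I proof-tested the long link at about 32 mm of stretch (10–11 N) for over two seconds, eased the handle home and laid the link flat in the tray's free part. I handed the job in at about 23.4 s; it returned no verdict.

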